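# Pin the bar weight into its carrier, then lift and hold it level

### The arm

A 6-joint arm with a two-finger parallel gripper is mounted at the origin on the work surface. World frame = base frame: x ahead of the robot, y to its left, z up, the work surface at z = 0. Lengths are in mm, angles in rad, forces in N, time in s.
With the tool pointing down it reaches from about 325 to 850 mm from the base axis. Payload 4.4 kg.
Tool frame: the origin (TCP) lies midway between the tips of the shut fingers; the grasp point (between the pads) lies 19 mm behind it; z points along the fingers, y is the line along which they close (so a half turn about z gives the same grasp; the last joint's range is limited). The gripper opens to 94 mm and grips with 3 to 60 N. Pads are 16 mm wide; open, the fingers measure 119 mm over their backs; the gripper's body (75 mm by 177 mm) begins 78 mm behind the grasp point.
Start: joints at [1.121, 0.207, 1.542, -0, 1.393, -0.15], TCP at [169.824, 549.351, 205.447] pointing down, gripper open.
Joint ranges: [-2.73, 2.73], [-0.86, 2.22], [0.23, 2.46], [-1.11, 4.25], [0.08, 2.63], [-2.82, 2.82]. Speed limits (rad/s): [2.79, 2.79, 3.14, 3.14, 3.14, 3.14].

### API

Orientations are given as a unit quaternion [w, x, y, z].
In Python, from plant import manip gives the robot as it stands.
- The arm moves only by the tool move_arm, never from a script. Its argument "moves" is a list of rows, each a list of 3 entries, a list of its own where there are three numbers: the shift along the world's x, y, z each as a share of 400 mm, from -1 to 1, then the turn, a rotation vector about the world's x, y, z each as a share of 180 degrees, from -1 to 1, then the opening, from 0 (shut) to 1 (fully open). A call has exactly 5 rows; each row is the pose to reach, as a shift and turn from the pose commanded when the call began, turning the shorter way round; what a row does not reach only later rows make up. A row lasts 1/10 s, in which the tool goes at most 50 mm and 8.59 degrees, less where a joint would pass 70% of its speed; a pose out of reach is approached as far as the arm can. A call with a number of a shift or a turn outside -1 to 1 is refused whole. A call with a gripper value outside its range is refused whole. The fingers move at their own pace and stop on an object; "squeeze" is the grip in N (left out, the last holds). Time passes only in rows, so rows that repeat a pose let the fingers close, or fill a call up. It gives the time, the measured TCP pose, the force, the opening and the grip force at its end, in the units of the state.
- manip.sense(): the state, without advancing time (a new reading comes with each control period).
- manip.snapshot(name): name is "side" or "top"; returns a dict with "image" (420x560x3 uint8, red, green, blue), "range_z" (420x560 float32, mm along the optical axis (not along the pixel's ray), 0 where there is no reading), "vertical_fov" (degrees; the focal length in pixels is half the picture's height over the tangent of half this angle, whatever the lens; pixels are square), "cx", "cy" (the principal point, pixels), "world_to_cam" (4x4, takes a point from world to camera coordinates). Camera axes: x right, y down, z forward; pixel columns grow to the right and rows downward; lengths in mm; the calibration is good to about 2 mm. A picture is of the moment at which its call begins.
- manip.hand_in(): hands the job in; it is judged then, once.
The state is a dict: "time_s": time; "joints": joint angles; "dq": joint speeds; "effort": joint torques, N m; "tool_pos": TCP position; "orientation": TCP orientation; "force": force on the tool from outside, world axes, zero at the start; "wrist_torque": the same for the moment, N m; "grip_width": finger opening in mm; "grasp_force": force on a finger pad.
Only numpy, scipy, OpenCV 4.12 (cv2) and the standard library are available. Lean on these libraries where they do the work, as an engineer would, in place of code of your own. Each camera call takes 0.05 s, during which the arm holds its last target. There are 200 camera calls.

### The job

Take the plain-headed steel lock pin from the wooden pin block and push it fully home, down through the hole of the carrier's clevis and the tongue of the brass bar weight, while the carrier stands on its wooden plinth. Then take the carrier by its handle bar, lift it straight up over the plinth until it is at least 10 cm clear of it, keeping it level all the way, and finish still holding it there, steady and level with the pin and the weight in place; do not put it down or let go. Leave the eye bolt in the pin block and disturb nothing else on the bench.

Things in the scene. Friction and masses are not known exactly. Their poses are not given: they have to be found in the camera images.
- carrier: loose aluminium lifting carrier, 0.3 kg, on the plinth. Base plate x -80 to 90, y +-38, 8 mm thick; origin on its underside, z up. Clevis at its +x end (see carrier_hole), handle bar across it at x = 5 mm, top 107 mm up. The bar weight lies lengthwise under the handle between low rails, nothing there over 41 mm high. Centre of mass with weight and pin: within 10 mm of below the handle
- carrier_hole (a point): on the carrier, x = 66, y = 0, z = 41 mm: centre of the mouth of the clevis hole. Clevis: x 46 to 86, y +-24 mm, upper cheek z 33 to 41 mm, lower cheek z 8 to 21 mm, each with a vertical 14 mm hole (the lower one closed below by the base plate)
- carrier_handle (a point): on the carrier, x = 5, y = 0, z = 100 mm: middle of the handle bar, 14 mm thick (x) and 14 mm high (z), running along y between two upright posts with 56 mm free between them
- weight: loose brass knurled bar weight, 0.3 to 0.5 kg, 26 mm across, 90 mm long along its x, with a flat tongue at +x, 30 mm wide and 8 mm thick, reaching between the clevis cheeks. It already lies in the carrier, axes parallel, its tongue hole under the clevis hole to about 1 mm. Origin at the level of its underside, 14 mm above the carrier's origin
- weight_hole (a point): on the weight: mouth of the 15 mm hole through its tongue, seen through the clevis hole
- pin: loose steel lock pin, 40 g, 66 mm long, upright in one of the pin block's two holes. Origin at the centre of its foot, z up along it: shank 10 mm thick, 30 mm long, chamfered foot; collar 22 mm across from 30 to 34 mm; plain round grip 16 mm across from 34 to 66 mm. Fully home, its collar rests on the upper cheek
- pin_collar (a point): on the pin's axis, underside of its collar, 30 mm above its foot
- eyebolt: loose steel eye bolt with the same shank and collar but a ring, 28 mm across, on top, standing in the other hole of the pin block; to be left there. Origin at the centre of its foot
- pin_block: fixed wooden block 44 (x) x 130 (y) x 38 mm high, origin under its centre; two upright 14 mm holes, 34 mm deep, at y = -40 and +40 mm. The collars rest on its top, so the feet hang 8 mm above the bench; which piece stands in which hole varies
- plinth: fixed dark wooden plinth 200 (x) x 100 (y) x 18 mm high under the carrier, origin under its centre
- switch_panel: bystander, fixed: black bakelite panel 120 x 150 x 30 mm with a red rocker switch on top, origin under its centre
- stopwatch: bystander, loose: chrome stopwatch, disc 52 mm across, 13 mm high, crown along its +x; origin under its centre
- calorimeter: bystander, loose: copper cup, 72 mm across the rim, 85 mm high; origin under its centre
- crucible: bystander, loose: small pale ceramic crucible, 46 mm across the rim, 36 mm high; origin under its centre
- brass_mass: bystander, loose: upright brass laboratory mass with a knob, 40 mm across, 60 mm high; origin under its centre
- magnet: bystander, loose: dark steel bar magnet, 75 x 16 x 12 mm, long in its x; origin under its centre
Mind the look-alikes: they are no part of the job. What is shaped like the carrier but purple is not meant.

How it is judged:
By the outcome, as a careful person would: the job done as asked, in the order asked, and still so for the second after the job is handed in, while the arm keeps its last pose, push and grip.
It also fails if it takes over 54 s, if anything falls off the work surface, if the arm or the gripper's body presses on something with over 40 N, if the wrist force passes 120 N, or if a joint passes its speed limit or range.

## Working session

There is one attempt and no reset: what is moved stays moved. The work goes in short steps, Python scripts to look and compute and a tool call to move; the robot and the scene stay as the last step left them, time stands still between calls to the robot, and variables do not carry over. Pictures are saved under pics/ and viewed, at most 10 in all, crops included, and the job is handed in when it is done.

Besides the shell and the picture viewer there is one more tool, called after "Call:" by a JSON object that holds its "method" and its "body". move_arm: Moves the arm, as the interface text tells. Its arguments: {"type":"object","properties":{"moves":{"type":"array"},"squeeze":{"type":"number"}},"required":["moves"]}

```bash
mkdir -p pics; ls
cat > h.py <<'E'
import numpy as np, cv2, pickle
from plant import manip
def snap(n):
    s=manip.snapshot(n); pickle.dump(s,open(f'{n}.pkl','wb')); return s
def load(n): return pickle.load(open(f'{n}.pkl','rb'))
def cam(s):
    f=s['image'].shape[0]/2/np.tan(np.radians(s['vertical_fov'])/2); return f,np.array(s['world_to_cam'])
def px(s,p):
    f,T=cam(s); c=T[:3,:3]@np.array(p,float)+T[:3,3]; return np.array([s['cx']+f*c[0]/c[2], s['cy']+f*c[1]/c[2]])
def onplane(s,u,v,z):
    f,T=cam(s); R=T[:3,:3]; o=-R.T@T[:3,3]; d=R.T@np.array([(u-s['cx'])/f,(v-s['cy'])/f,1]); return o+d*(z-o[2])/d[2]
def cloud(s):
    f,T=cam(s); Z=s['range_z'].astype(float); v,u=np.mgrid[:Z.shape[0],:Z.shape[1]]
    c=np.stack([(u-s['cx'])/f*Z,(v-s['cy'])/f*Z,Z],-1); P=(c-T[:3,3])@T[:3,:3]; P[Z==0]=np.nan; return P
def save(s,name,crop=None,k=1):
    im=cv2.cvtColor(s['image'],cv2.COLOR_RGB2BGR)
    if crop: x0,y0,x1,y1=crop; im=im[y0:y1,x0:x1]
    cv2.imwrite('pics/'+name,cv2.resize(im,None,fx=k,fy=k,interpolation=cv2.INTER_CUBIC))
E
python3 - <<'E'
from h import *
for n in('top','side'):
    s=snap(n); save(s,n+'0.png'); f,T=cam(s); print(n,f,s['cx'],s['cy'],(-T[:3,:3].T@T[:3,3]).round(),T[:3,:3].round(2).tolist())
print(manip.sense())
E
```

```text
pics
top 414.33020596110185 282.5749075303403 207.52474767427603 [ 421.  -72. 1169.] [[0.02, -1.0, -0.02], [-1.0, -0.02, -0.09], [0.09, 0.02, -1.0]]
side 448.17608604593283 274.35339814888005 213.15333228258737 [414. 961. 742.] [[-0.99, -0.1, 0.01], [-0.06, 0.52, -0.85], [0.08, -0.85, -0.53]]
{'time_s': 0.1, 'joints': array([ 1.12055229e+00,  2.07338699e-01,  1.54278014e+00, -3.64453311e-06,
        1.39350028e+00, -1.50499937e-01]), 'dq': array([-2.41759331e-03,  7.58348240e-05, -1.76530906e-03,  5.76750002e-04,
       -6.78181198e-04,  8.32572016e-04]), 'effort': array([-5.44517188e-04, -3.71860671e+01, -2.82295114e+01,  7.00285868e-02,
        3.11351207e-02, -4.74818546e-05]), 'tool_pos': array([169.47979225, 548.7050792 , 204.41937822]), 'orientation': array([-2.98077927e-04,  1.49311224e-01,  9.88789731e-01, -9.68398020e-04]), 'force': array([0.1255177 , 0.02073748, 0.56091838]), 'wrist_torque': array([ 0.02337213,  0.03788132, -0.01992811]), 'grasp_force': 0.0, 'grip_width': 94.06907787413697}
```

View pics/top0.png

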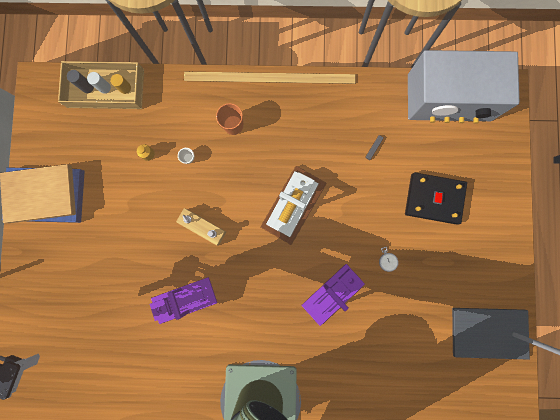

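View pics/side0.png

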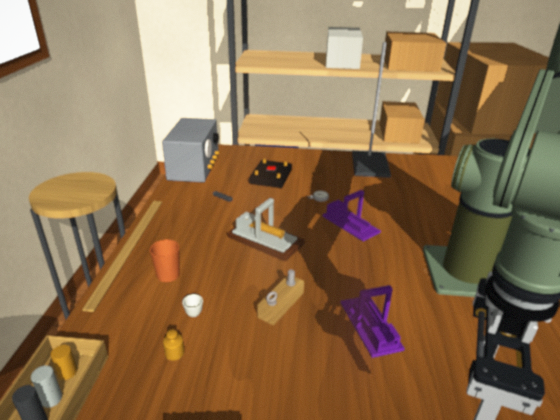

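The silver carrier is on the plinth at top (293,205) and side (265,232). The purple look-alikes are at top (183,300) and (333,295). The pin block is at top (200,226), with one piece near (184,217) and the other near (212,234). Side shows a plain grip at (291,278) and a ring at (271,298). I'll enlarge to confirm.

```bash
python3 - <<'E'
from h import *
t=load('top'); s=load('side')
a=cv2.resize(cv2.cvtColor(t['image'],4)[155:250,165:335],None,fx=4.6,fy=3*1.533,interpolation=2)
cv2.imwrite('pics/topcrop.png',a)
save(s,'sidecrop.png',(215,185,325,335),4)
E
python3 - <<'E'
import cv2
im=cv2.imread('pics/sidecrop.png');print(im.shape)
E
```

```text
(600, 440, 3)
```

View pics/topcrop.png

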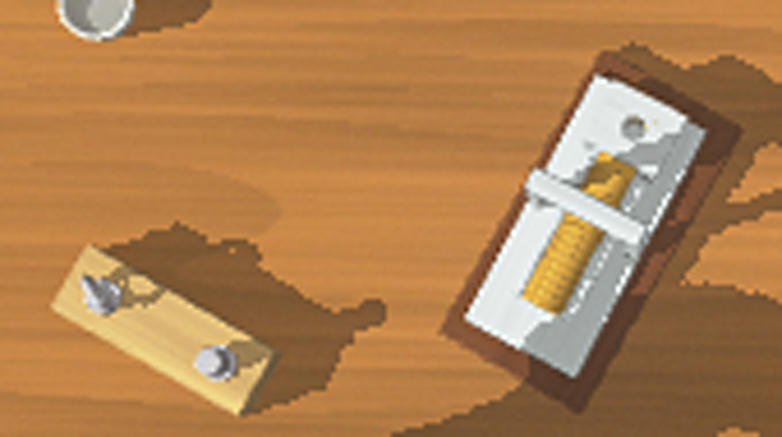

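View pics/sidecrop.png

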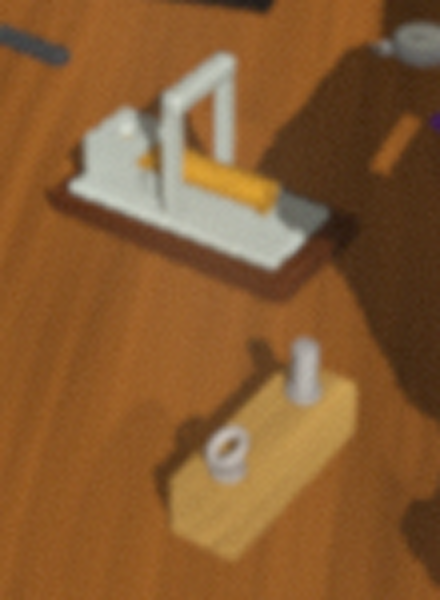

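The ringed eye bolt is at top (187,219) / side (272,299). The plain-headed lock pin is at top (212,233) / side (291,278). It has a plain cylinder grip and no ring, so it is the one to take. The clevis hole is at top (303,183).

Run:
```python
from h import *
t=load('top'); s=load('side'); P=cloud(t); Q=cloud(s)
def box(m): 
    r=cv2.minAreaRect(m.astype(np.float32)); return np.round(r[0],1),np.round(r[1],1),round(r[2],1)
g=t['image']
def near(P,u0,u1,v0,v1,z0,z1):
    sub=P[v0:v1,u0:u1].reshape(-1,3); return sub[(sub[:,2]>z0)&(sub[:,2]<z1)]
for nm,C,w in(('top',P,(255,335,155,250)),('side',Q,(215,315,185,265))):
    for lab,z0,z1 in(('handle',112,135),('clevis',54,64),('plate',22,30),('plinth',10,22)):
        m=near(C,*w,z0,z1); print(nm,lab,len(m),m.mean(0).round(1),np.median(m[:,2]).round(1),*box(m[:,:2]))
for nm,C,w in(('top',P,(200,225,222,245)),('side',Q,(283,300,265,292))):
    m=near(C,*w,44,90); print(nm,'pin',len(m),m.mean(0).round(1),m[:,2].max(), *box(m[:,:2]))
    k=m[m[:,2]>m[:,2].max()-8]; print(' top',k.mean(0).round(1),len(k))
m=near(P,165,235,195,250,32,44);print('block',m.mean(0).round(1),*box(m[:,:2]))
print(g[176:190,296:311].sum(2)//3)
print('pin gray');print(g[227:241,204:222].astype(int)[:,:,2])
```

```text
top handle 162 [539.1 -74.8 124.1] 124.4 [539.6 -74.6] [71.9 14. ] 63.9
top clevis 408 [564.2 -87.8  57.9] 57.8 [549.  -84.2] [ 49.  139.2] 68.0
top plate 791 [525.3 -68.5  25.7] 25.7 [536.6 -79. ] [ 96.9 196.3] 61.2
top plinth 861 [528.8 -85.   17.7] 17.7 [537.9 -78.5] [ 99.9 200.3] 61.4
side handle 123 [537.9 -66.6 120.8] 122.3 [538.6 -69.5] [72.9 15.9] 63.4
side clevis 252 [562.7 -82.7  57.4] 57.2 [549.8 -78.1] [ 69.3 138.6] 54.2
side plate 441 [523.8 -47.2  25.1] 25.0 [537.6 -70.3] [ 78.5 170.7] 63.4
side plinth 576 [530.5 -63.6  15.9] 16.2 [ 518.1 -181.5] [320.8 407.1] 18.8
top pin 42 [450.1 139.2  66.6] 79.07567717006302 [444.2 138.1] [28.9 16. ] 24.3
 top [450.5 140.7  74. ] 22
side pin 81 [449.3 147.   62.8] 75.4836808599064 [449.3 144.1] [15.4 14.9] 71.0
 top [449.3 144.6  72.3] 31
block [470.2 175.9  37.8] [469.9 176.3] [130.6  44.2] 61.6
[[226 224 226 230 229 227 227 231 233 235 201 109  58  60  64]
 [227 223 222 225 227 229 228 227 229 231 233 235 199 107  60]
 [230 230 227 223 224 227 229 230 229 228 229 232 232 235 200]
 [229 230 231 230 229 228 230 230 230 230 228 227 
[... 1003 characters left out ...]
 84  83  84  83  82  83]
 [120 117 115 141 215 215 209 211 151  90 114 152  90  84  84  84  84  78]
 [121 116 115 172 218 216 217 219 215  95  84 149  98  81  82  83  83  80]
 [124 123 113 204 212 215 214 217 189  96  84 149  99  78  80  77 122 126]
 [131 124 122 117 205 220 222 222 117  84 112 143  81 116 123 124 124 130]
 [135 130 129 122 121 172 176 132 122 152 232 118  73 114 120 115 121 111]
 [134 136 134 130 125 121 151 198 190 170 102 112 114 114 115 119 115  74]
 [ 98 129 137 137 134 126 125 123 120 116 115 115 115 115 113 115  91  61]
 [ 68  84 115 131 137 136 131 129 124 125 122 120 115 117 117 102  64  61]
 [ 69  70  66  81 114 134 136 135 130 127 126 123 121 119 120  80  63  59]]
```

Run:
```python
from h import *
t=load('top'); s=load('side'); P=cloud(t)
g=t['image'].astype(float).mean(2)
w=np.clip(228-g[179:187,299:307],0,None); w[w<25]=0; w=np.minimum(w,70)
v,u=np.mgrid[179:187,299:307]; hu,hv=(w*u).sum()/w.sum(),(w*v).sum()/w.sum(); hole=onplane(t,hu,hv,59)
b=t['image'][227:241,204:222,2].astype(float); m=(b>180); m[:3]=0;m[9:]=0;m[:,9:]=0; m[3]=0
v,u=np.nonzero(m); pu,pv=u.mean()+204,v.mean()+227
print('hole',hu,hv,hole,'pin top',pu,pv,onplane(t,pu,pv,74), 'reproj side',px(s,hole),px(s,onplane(t,pu,pv,74)))
# handle fit line from depth
sub=P[155:250,255:335].reshape(-1,3); h=sub[(sub[:,2]>121)&(sub[:,2]<128)]
c=h[:,:2].mean(0); e=np.linalg.svd(h[:,:2]-c)[2][0]; print('handle',c,np.degrees(np.arctan2(e[1],e[0]))%180,len(h), np.ptp((h[:,:2]-c)@e))
d=hole[:2]-c; print('hole-handle',np.hypot(*d),np.degrees(np.arctan2(d[1],d[0])))
# upper plate surface by height map: fit rectangle via white mask & z ~26 or clevis
img=t['image'].astype(int); sat=img.max(2)-img.min(2)
M=(sat<45)&(np.abs(P[...,2]-26)<3); M[:155]=0;M[250:]=0;M[:,:255]=0;M[:,335:]=0
q=P[M][:,:2]; r=cv2.minAreaRect(q.astype(np.float32)); print('plate',r)
im=s['image']
print(im[213:222,236:256].mean(2).astype(int))
```

```text
hole 302.54405324925557 182.86915396741986 [ 592.62060427 -102.41427319   59.        ] pin top 209.6818181818182 233.1818181818182 [450.65158162 140.97833434  74.        ] reproj side [246.54948129 216.92724774] [290.54557141 270.66450701]
handle [539.48295378 -74.79993528] 63.43639383124696 142 70.5735349413208
hole-handle 59.88456861411163 -27.45979693780103
plate ((533.9501953125, -78.59552001953125), (88.28007507324219, 192.77464294433594), 63.68934631347656)
[[ 96  97  97  99  95  99 113 129 152 167 173 170 154 117  89  80  75  70
   80 118]
 [ 97  96  98  97 107 124 140 157 174 182 186 178 164 126 104  93  90  86
   91 124]
 [ 93  93 102 106 131 153 167 176 182 189 192 192 174 145 113 105  99  98
  106 136]
 [ 98 105 113 129 153 171 177 183 185 198 205 201 183 153 122 108 102 104
  119 147]
 [110 128 143 153 169 179 181 180 186 200 207 201 181 159 137 111 105 107
  132 162]
 [128 153 165 173 182 180 177 177 182 190 196 189 177 166 152 128 109 108
  132 166]
 [140 168 180 180 180 182 179 180 182 180 178 176 176 172 167 141 113 107
  125 156]
 [139 171 179 178 182 182 180 179 179 178 180 179 177 179 174 158 121 101
  113 144]
 [138 169 180 181 180 181 180 179 179 180 181 179 181 181 177 156 116  93
   98 132]]
```

Call:
{"method": "move_arm", "body": {"moves": [[[0.35, -0.5, 0], [0, 0, -0.0522], 0.43], [[0.35, -0.5, 0], [0, 0, -0.0522], 0.43], [[0.35, -0.5, 0], [0, 0, -0.0522], 0.43], [[0.35, -0.5, 0], [0, 0, -0.0522], 0.43], [[0.35, -0.5, 0], [0, 0, -0.0522], 0.43]], "squeeze": 20}}

```text
time_s: 0.6
tool_pos: [310.3, 347.2, 205.0]
orientation: [-0.0, 0.23, 0.973, -0.0]
force: [0.5, 0.3, -0.4]
grip_width: 56.9
grasp_force: 0.0
```

Call:
{"method": "move_arm", "body": {"moves": [[[0.33, -0.49, -0.1], [0, 0, 0], 0.43], [[0.33, -0.49, -0.1], [0, 0, 0], 0.43], [[0.33, -0.49, -0.1], [0, 0, 0], 0.43], [[0.33, -0.49, -0.1], [0, 0, 0], 0.43], [[0.33, -0.49, -0.1], [0, 0, 0], 0.43]]}}

```text
time_s: 1.1
tool_pos: [442.5, 150.9, 164.7]
orientation: [-0.0, 0.231, 0.973, -0.0]
force: [0.2, 0.9, 0.5]
grip_width: 40.4
grasp_force: 0.0
```

Call:
{"method": "move_arm", "body": {"moves": [[[0.0225, -0.031, -0.125], [0, 0, 0], 0.43], [[0.0225, -0.031, -0.125], [0, 0, 0], 0.43], [[0.0225, -0.031, -0.125], [0, 0, 0], 0.43], [[0.0225, -0.031, -0.125], [0, 0, 0], 0.43], [[0.0225, -0.031, -0.125], [0, 0, 0], 0.43]]}}

```text
time_s: 1.6
tool_pos: [451.8, 142.1, 117.3]
orientation: [0.002, 0.229, 0.973, 0.001]
force: [0.5, 0.4, 0.4]
grip_width: 40.6
grasp_force: 0.0
```

Run:
```python
from h import *
q=manip.sense(); print(q['tool_pos'],q['orientation'],q['joints'])
s=snap('side'); save(s,'side1.png',(240,180,340,320),4)
```

```text
[451.80362036 142.05392877 117.27206543] [1.58523852e-03 2.28982214e-01 9.73429082e-01 6.74226183e-04] [ 1.21476584e-01  8.40779915e-02  1.87674558e+00  1.85057842e-04
  1.17732801e+00 -9.87325724e-01]
```

View pics/side1.png

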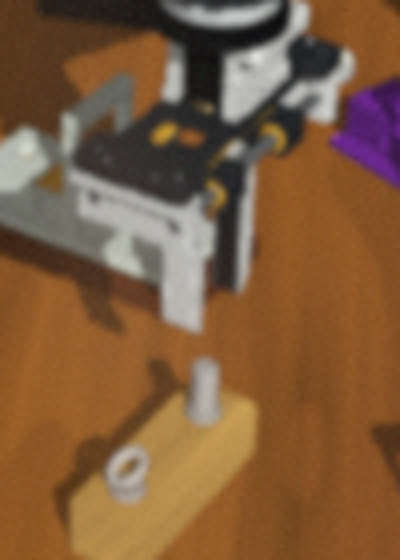

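The fingers straddle the pin grip at crop (205,390), with the ring bolt clear of them. I'll descend.

Call:
{"method": "move_arm", "body": {"moves": [[[-0.001, -0.001, -0.1], [0, 0, 0], 0.43], [[-0.001, -0.001, -0.15], [0, 0, 0], 0.43], [[-0.001, -0.001, -0.172], [0, 0, 0], 0.43], [[-0.001, -0.001, -0.172], [0, 0, 0], 0.43], [[-0.001, -0.001, -0.172], [0, 0, 0], 0.43]]}}

```text
time_s: 2.15
tool_pos: [451.6, 141.0, 47.9]
orientation: [0.001, 0.23, 0.973, 0.0]
force: [-0.5, -0.6, 0.4]
grip_width: 40.4
grasp_force: 0.0
```

Call:
{"method": "move_arm", "body": {"moves": [[[0, 0, -0.006], [0, 0, 0], 0.43], [[0, 0, -0.006], [0, 0, 0], 0.1], [[0, 0, -0.006], [0, 0, 0], 0.1], [[0, 0, -0.006], [0, 0, 0], 0.1], [[0, 0, -0.006], [0, 0, 0], 0.1]], "squeeze": 25}}

```text
time_s: 2.65
tool_pos: [450.7, 140.6, 44.5]
orientation: [0.0, 0.23, 0.973, 0.0]
force: [-0.3, -0.3, 0.7]
grip_width: 15.3
grasp_force: 25.0
```

Call:
{"method": "move_arm", "body": {"moves": [[[0, 0, 0.05], [0, 0, 0], 0.1], [[0, 0, 0.15], [0, 0, 0], 0.1], [[0, 0, 0.27], [0, 0, 0], 0.1], [[0, 0, 0.34], [0, 0, 0], 0.1], [[0, 0, 0.34], [0, 0, 0], 0.1]]}}

```text
time_s: 3.15
tool_pos: [454.2, 141.0, 185.5]
orientation: [0.005, 0.23, 0.973, 0.002]
force: [0.6, 0.1, -0.9]
grip_width: 15.6
grasp_force: 25.0
```

Call:
{"method": "move_arm", "body": {"moves": [[[0.3, -0.508, 0], [0, 0, 0], 0.1], [[0.3, -0.508, 0], [0, 0, 0], 0.1], [[0.3, -0.508, 0], [0, 0, 0], 0.1], [[0.3, -0.508, 0], [0, 0, 0], 0.1], [[0.3, -0.508, 0], [0, 0, 0], 0.1]]}}

```text
time_s: 3.65
tool_pos: [570.5, -65.3, 178.2]
orientation: [-0.001, 0.231, 0.973, -0.0]
force: [0.3, 0.9, -0.1]
grip_width: 15.5
grasp_force: 25.0
```

Call:
{"method": "move_arm", "body": {"moves": [[[0.055, -0.1, 0], [0, 0, 0], 0.1], [[0.055, -0.1, 0], [0, 0, 0], 0.1], [[0.055, -0.1, 0], [0, 0, 0], 0.1], [[0.055, -0.1, 0], [0, 0, 0], 0.1], [[0.055, -0.1, 0], [0, 0, 0], 0.1]]}}

```text
time_s: 4.15
tool_pos: [591.5, -101.2, 179.7]
orientation: [-0.001, 0.229, 0.973, 0.0]
force: [0.8, -0.5, -0.9]
grip_width: 15.2
grasp_force: 25.0
```

Call:
{"method": "move_arm", "body": {"moves": [[[0, 0, -0.08], [0, 0, 0], 0.1], [[0, 0, -0.16], [0, 0, 0], 0.1], [[0, 0, -0.16], [0, 0, 0], 0.1], [[0, 0, -0.16], [0, 0, 0], 0.1], [[0, 0, -0.16], [0, 0, 0], 0.1]]}}

```text
time_s: 4.65
tool_pos: [593.8, -102.6, 118.5]
orientation: [0.002, 0.229, 0.973, -0.0]
force: [-0.1, 0.6, 0.3]
grip_width: 15.7
grasp_force: 25.0
```

Run:
```python
from h import *
q=manip.sense(); print(q['tool_pos'],q['orientation'],q['force'])
s=snap('side'); save(s,'side2.png',(205,155,305,255),5); p=q['tool_pos']
print(px(s,p),px(s,p-[0,0,36]),px(s,[592.7,-102.3,59]))
t=snap('top'); save(t,'top2.png',(260,150,340,230),6)
print(px(t,p),px(t,[592.7,-102.3,59]))
```

```text
[ 593.80306855 -102.55949865  118.46074288] [ 1.76987545e-03  2.29432094e-01  9.73323050e-01 -1.45859855e-04] [-0.09974718  0.59013373  0.31464766]
[245.68238579 198.762636  ] [245.96557304 209.83547204] [246.51567827 216.94684712]
[303.31504243 178.86885044] [302.50232394 182.83920101]
```

View pics/side2.png

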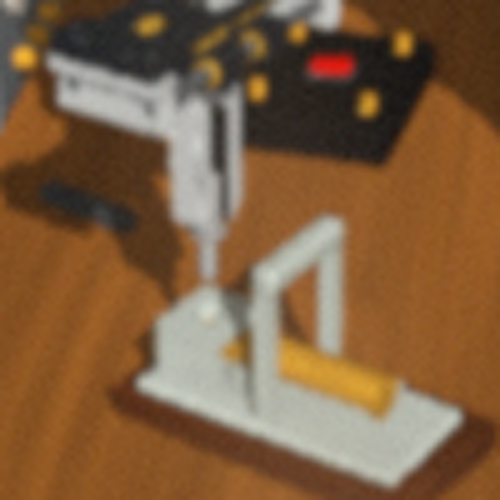

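Side view: the shank is at crop (209,262), foot end about (209,285), directly above the hole's bright spot at (208,310). I'll measure this to sub-pixel.

Run:
```python
from h import *
s=load('side'); g=s['image'].astype(int)
print('cols 240..254'); 
for v in range(199,222): print(v,g[v,240:255].mean(1).astype(int))
t=load('top'); print(t['image'][177:190,295:312].mean(2).astype(int))
```

```text
cols 240..254
199 [124 146 152 163 172 179 174 165 151 126 112 108 103  94  92]
200 [ 92 111 118 134 150 166 170 170 153 138 118 101  95  93  92]
201 [ 77  90 102 116 135 155 162 165 155 140 118 100  96  94  89]
202 [ 70  88 101 118 134 148 160 161 150 128 110  94  93  94  91]
203 [ 68  84 100 106 126 147 159 155 131 109  95  94  94  89  94]
204 [ 64  76  92 102 118 146 165 159 126 100  92  91  91  90  91]
205 [ 65  74  92 100 115 146 170 159 124  97  93  91  95  95  89]
206 [ 68  78  91  99 118 145 167 161 128  99  90  93  92  91  90]
207 [ 78  90  94  98 114 148 167 159 122  97  90  96  92  89  86]
208 [ 80  93  96  99 113 143 168 160 124  99  94  92  89  87  83]
209 [ 79  90  94  96 109 139 161 151 122  98  89  91  84  76  76]
210 [ 80  89  93  96 104 129 147 139 111  95  92  88  77  66  74]
211 [ 83  92  92  92 106 123 134 130 112  92  85  75  70  62  73]
212 [ 83  94  95 106 127 143 153 143 128  99  80  71  61  59  76]
213 [ 81 101 112 132 152 168 174 168 150 113  86  79  76  71  81]
214 [ 92 122 143 158 171 178 182 182 165 127 103  93  88  88  95]
215 [117 150 166 173 180 188 1
[... 655 characters left out ...]
 66  51  53  53  53  56  58  56  54  55  53  52  52  57  54]
 [ 60 217 208 155 108  65  47  50  50  54  55  54  55  52  50  44  36]
 [136 236 238 241 218 129 134 121 151  65  74  91  86  80 141 139 249]
 [237 234 232 232 238 172 146 134 138  82 106 183 245 254 250 245 241]
 [232 231 230 231 234 191 156 175  88  79  76  77 104 181 238 244 240]
 [233 232 231 232 232 234 225 113  75  76  78  78  76  73 102 179 236]
 [234 235 233 231 233 234 240 161  70  69  80  79  80  79  75  74 130]
 [229 229 237 239 237 238 242 175 112  62  61  74  80  79  79  76  71]
 [157 162 193 220 169 164 163 164 167 173 117  61  62  72  79  78  87]
 [168 165 169 117 121 152 168 166 165 166 168 170 115  63  61  68 111]]
```

Call:
{"method": "move_arm", "body": {"moves": [[[0, 0, -0.03], [0, 0, 0], 0.1], [[0, 0, -0.05], [0, 0, 0], 0.1], [[0, 0, -0.06], [0, 0, 0], 0.1], [[0, 0, -0.065], [0, 0, 0], 0.1], [[0, 0, -0.07], [0, 0, 0], 0.1]]}}

```text
time_s: 5.25
tool_pos: [592.2, -102.7, 87.8]
orientation: [-0.0, 0.23, 0.973, -0.0]
force: [0.6, -0.4, -0.6]
grip_width: 15.5
grasp_force: 25.0
```

Call:
{"method": "move_arm", "body": {"moves": [[[0, 0, -0.01], [0, 0, 0], 0.1], [[0, 0, -0.02], [0, 0, 0], 0.1], [[0, 0, -0.025], [0, 0, 0], 0.1], [[0, 0, -0.03], [0, 0, 0], 0.1], [[0, 0, -0.03], [0, 0, 0], 0.1]]}}

```text
time_s: 5.75
tool_pos: [592.2, -102.6, 75.9]
orientation: [-0.0, 0.23, 0.973, 0.0]
force: [-0.0, 0.1, -0.8]
grip_width: 15.5
grasp_force: 25.0
```

Call:
{"method": "move_arm", "body": {"moves": [[[0, 0, -0.01], [0, 0, 0], 0.1], [[0, 0, -0.018], [0, 0, 0], 0.1], [[0, 0, -0.023], [0, 0, 0], 0.1], [[0, 0, -0.027], [0, 0, 0], 0.1], [[0, 0, -0.027], [0, 0, 0], 0.1]]}}

```text
time_s: 6.25
tool_pos: [592.4, -102.6, 65.7]
orientation: [-0.0, 0.23, 0.973, -0.0]
force: [-1.1, -0.1, 2.0]
grip_width: 15.3
grasp_force: 25.0
```

Contact is beginning (2 N upward). I'll press a little further to confirm it is seated.

Call:
{"method": "move_arm", "body": {"moves": [[[0, 0, -0.003], [0, 0, 0], 0.1], [[0, 0, -0.005], [0, 0, 0], 0.1], [[0, 0, -0.005], [0, 0, 0], 0.1], [[0, 0, -0.005], [0, 0, 0], 0.1], [[0, 0, -0.005], [0, 0, 0], 0.1]]}}

```text
time_s: 6.75
tool_pos: [592.5, -102.7, 65.6]
orientation: [-0.0, 0.23, 0.973, -0.0]
force: [-5.3, 0.4, 10.9]
grip_width: 15.5
grasp_force: 25.0
```

Call:
{"method": "move_arm", "body": {"moves": [[[0, 0, 0.003], [0, 0, 0], 0.43], [[0, 0, 0.003], [0, 0, 0], 0.43], [[0, 0, 0.003], [0, 0, 0], 0.43], [[0, 0, 0.003], [0, 0, 0], 0.43], [[0, 0, 0.003], [0, 0, 0], 0.43]]}}

```text
time_s: 7.25
tool_pos: [592.3, -102.6, 64.3]
orientation: [-0.0, 0.23, 0.973, 0.0]
force: [-0.6, 0.3, -0.7]
grip_width: 40.6
grasp_force: 0.0
```

Call:
{"method": "move_arm", "body": {"moves": [[[0, 0, 0.1], [0, 0, 0], 0.43], [[0, 0, 0.2], [0, 0, 0], 0.43], [[0, 0, 0.3], [0, 0, 0], 0.43], [[0, 0, 0.3], [0, 0, 0], 0.43], [[0, 0, 0.3], [0, 0, 0], 0.43]]}}

```text
time_s: 7.75
tool_pos: [593.2, -102.9, 185.9]
orientation: [0.001, 0.23, 0.973, -0.0]
force: [1.1, -0.0, -0.6]
grip_width: 40.3
grasp_force: 0.0
```

Run:
```python
from h import *
q=manip.sense(); print(q['tool_pos'],q['orientation'],q['joints'],q['force'])
s=snap('side'); save(s,'side3.png',(205,155,305,255),5)
t=snap('top'); P=cloud(t); Q=cloud(s)
for n,C,w in(('top',P,(255,335,155,250)),('side',Q,(215,315,185,265))):
    sub=C[w[2]:w[3],w[0]:w[1]].reshape(-1,3); h=sub[(sub[:,2]>117)&(sub[:,2]<129)]
    h=h[np.hypot(h[:,0]-539.5,h[:,1]+74.8)<45]
    if len(h)>20:
        c=h.mean(0); e=np.linalg.svd(h[:,:2]-c[:2])[2][0]; print(n,len(h),c,np.degrees(np.arctan2(e[1],e[0]))%180,cv2.minAreaRect(h[:,:2].astype(np.float32)))
```

```text
[ 593.20903009 -102.93638581  185.91164348] [ 1.40516944e-03  2.29820576e-01  9.73231991e-01 -1.41958486e-04] [-3.15451556e-01  2.76986779e-01  1.49621521e+00 -4.94101335e-05
  1.36556643e+00 -1.42245077e+00] [ 1.05387168 -0.04670235 -0.56691768]
top 159 [538.98968323 -75.12229851 124.04787032] 63.162044904585656 ((539.6251220703125, -74.80565643310547), (71.5729751586914, 14.149545669555664), 63.31975173950195)
side 100 [537.41231065 -68.32621678 122.35159469] 61.90087425408057 ((537.605712890625, -70.78158569335938), (72.77926635742188, 15.649697303771973), 61.35853958129883)
```

View pics/side3.png

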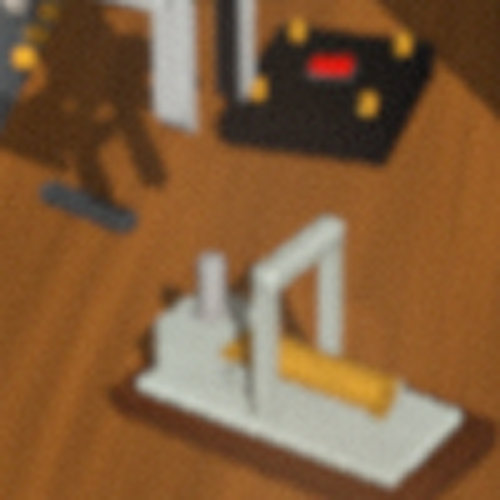

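The pin's collar sits on the cheek, with the grip at crop (211,285). The carrier has not moved. Next is the handle, turning -90°.

Call:
{"method": "move_arm", "body": {"moves": [[[-0.134, 0.069, 0], [0, 0, -0.22], 0.43], [[-0.134, 0.069, 0], [0, 0, -0.22], 0.43], [[-0.134, 0.069, 0], [0, 0, -0.22], 0.43], [[-0.134, 0.069, 0], [0, 0, -0.22], 0.43], [[-0.134, 0.069, 0], [0, 0, -0.22], 0.43]]}}

```text
time_s: 8.35
tool_pos: [537.1, -74.5, 182.0]
orientation: [-0.002, 0.548, 0.837, -0.001]
force: [-0.4, -0.1, 1.3]
grip_width: 40.5
grasp_force: 0.0
```

Call:
{"method": "move_arm", "body": {"moves": [[[0, 0, 0], [0, 0, -0.22], 0.43], [[0, 0, 0], [0, 0, -0.22], 0.43], [[0, 0, 0], [0, 0, -0.22], 0.43], [[0, 0, 0], [0, 0, -0.22], 0.43], [[0, 0, 0], [0, 0, -0.22], 0.43]]}}

```text
time_s: 8.85
tool_pos: [537.2, -74.6, 182.0]
orientation: [-0.002, 0.799, 0.601, -0.001]
force: [-0.1, 0.1, -0.3]
grip_width: 40.5
grasp_force: 0.0
```

Call:
{"method": "move_arm", "body": {"moves": [[[0, 0, 0], [0, 0, -0.06], 0.43], [[0, 0, 0], [0, 0, -0.06], 0.43], [[0, 0, -0.05], [0, 0, -0.06], 0.43], [[0, 0, -0.08], [0, 0, -0.06], 0.43], [[0, 0, -0.08], [0, 0, -0.06], 0.43]]}}

```text
time_s: 9.35
tool_pos: [535.7, -74.1, 148.5]
orientation: [-0.003, 0.851, 0.526, -0.003]
force: [-0.5, -0.2, 0.2]
grip_width: 40.6
grasp_force: 0.0
```

Run:
```python
from h import *
from scipy.spatial.transform import Rotation as R
q=manip.sense(); o=q['orientation']; y=R.from_quat([o[1],o[2],o[3],o[0]]).as_matrix(); print(q['time_s'],q['tool_pos'],np.degrees(np.arctan2(y[1,1],y[0,1])),y[:,2],q['force'])
s=snap('side'); save(s,'side4.png',(205,155,305,255),5)
```

```text
9.35 [535.71744937 -74.13201338 148.51362273] -26.571705884770658 [-0.00810818  0.00246369 -0.99996409] [-0.48898714 -0.24359836  0.22417355]
```

View pics/side4.png

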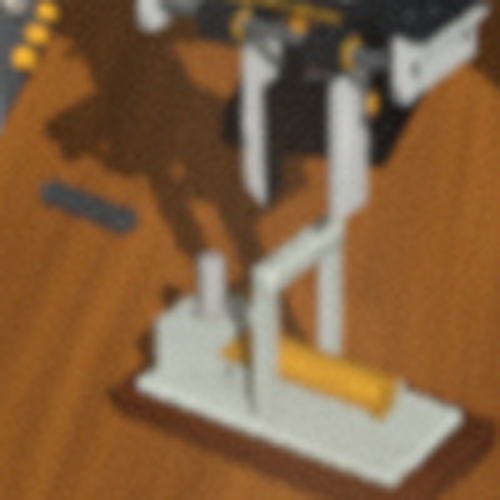

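The fingers, at crop (258,190) and (348,200), straddle the bar at (300,250).

Call:
{"method": "move_arm", "body": {"moves": [[[0.002, 0, -0.05], [0, 0, 0], 0.43], [[0.002, 0, -0.1], [0, 0, 0], 0.43], [[0.002, 0, -0.13], [0, 0, 0], 0.43], [[0.002, 0, -0.13], [0, 0, 0], 0.43], [[0.002, 0, -0.13], [0, 0, 0], 0.43]]}}

```text
time_s: 9.9
tool_pos: [540.0, -75.1, 101.1]
orientation: [0.0, 0.851, 0.526, 0.0]
force: [0.9, 0.1, -0.9]
grip_width: 40.4
grasp_force: 0.0
```

Call:
{"method": "move_arm", "body": {"moves": [[[0, 0, 0], [0, 0, 0], 0.43], [[0, 0, 0], [0, 0, 0], 0.43], [[0, 0, 0], [0, 0, 0], 0.43], [[0, 0, 0], [0, 0, 0], 0.43], [[0, 0, 0], [0, 0, 0], 0.43]]}}

```text
time_s: 10.4
tool_pos: [539.7, -75.1, 100.9]
orientation: [0.0, 0.851, 0.526, 0.0]
force: [0.1, -0.1, -0.0]
grip_width: 40.3
grasp_force: 0.0
```

Call:
{"method": "move_arm", "body": {"moves": [[[0, 0, -0.005], [0, 0, 0], 0.43], [[0, 0, -0.005], [0, 0, 0], 0.25], [[0, 0, -0.005], [0, 0, 0], 0.05], [[0, 0, -0.005], [0, 0, 0], 0.05], [[0, 0, -0.005], [0, 0, 0], 0.05]], "squeeze": 20}}

```text
time_s: 10.9
tool_pos: [539.5, -75.0, 98.6]
orientation: [-0.0, 0.851, 0.526, -0.0]
force: [0.2, -0.3, 0.4]
grip_width: 14.0
grasp_force: 20.0
```

Call:
{"method": "move_arm", "body": {"moves": [[[0, 0, 0], [0, 0, 0], 0.05], [[0, 0, 0], [0, 0, 0], 0.05], [[0, 0, 0], [0, 0, 0], 0.05], [[0, 0, 0], [0, 0, 0], 0.05], [[0, 0, 0], [0, 0, 0], 0.05]], "squeeze": 58}}

```text
time_s: 11.4
tool_pos: [539.6, -75.0, 98.6]
orientation: [-0.0, 0.851, 0.526, -0.0]
force: [0.0, -0.7, 0.2]
grip_width: 13.5
grasp_force: 58.0
```

Call:
{"method": "move_arm", "body": {"moves": [[[0, 0, 0.004], [0, 0, 0], 0.05], [[0, 0, 0.01], [0, 0, 0], 0.05], [[0, 0, 0.02], [0, 0, 0], 0.05], [[0, 0, 0.03], [0, 0, 0], 0.05], [[0, 0, 0.04], [0, 0, 0], 0.05]]}}

```text
time_s: 11.9
tool_pos: [539.4, -75.0, 114.7]
orientation: [-0.0, 0.851, 0.526, -0.0]
force: [-0.6, -0.1, -6.8]
grip_width: 13.4
grasp_force: 58.0
```

Run:
```python
from h import *
q=manip.sense(); print(q['tool_pos'],q['orientation'],q['force'],q['wrist_torque'],q['grip_width'])
```

```text
[539.41363733 -74.98806391 114.70219205] [-2.04996907e-04  8.50679397e-01  5.25684784e-01 -1.70670510e-04] [-0.59920381 -0.13301753 -6.84308421] [-0.03450068  0.13395338 -0.06351193] 13.392693710428151
```

The arm now carries 6.8 N, about 0.7 kg, so both the carrier and the weight are off the plinth. I'll keep lifting to about 140 mm.

Call:
{"method": "move_arm", "body": {"moves": [[[0, 0, 0.02], [0, 0, 0], 0.05], [[0, 0, 0.04], [0, 0, 0], 0.05], [[0, 0, 0.06], [0, 0, 0], 0.05], [[0, 0, 0.08], [0, 0, 0], 0.05], [[0, 0, 0.1], [0, 0, 0], 0.05]]}}

```text
time_s: 12.4
tool_pos: [539.7, -75.1, 155.6]
orientation: [0.0, 0.851, 0.526, 0.0]
force: [0.7, -1.1, -7.5]
grip_width: 13.5
grasp_force: 58.0
```

Call:
{"method": "move_arm", "body": {"moves": [[[0, 0, 0.02], [0, 0, 0], 0.05], [[0, 0, 0.04], [0, 0, 0], 0.05], [[0, 0, 0.06], [0, 0, 0], 0.05], [[0, 0, 0.08], [0, 0, 0], 0.05], [[0, 0, 0.1], [0, 0, 0], 0.05]]}}

```text
time_s: 12.9
tool_pos: [539.6, -75.0, 195.3]
orientation: [-0.0, 0.851, 0.526, -0.0]
force: [0.8, -0.2, -6.5]
grip_width: 13.4
grasp_force: 58.0
```

Call:
{"method": "move_arm", "body": {"moves": [[[0, 0, 0.02], [0, 0, 0], 0.05], [[0, 0, 0.04], [0, 0, 0], 0.05], [[0, 0, 0.06], [0, 0, 0], 0.05], [[0, 0, 0.08], [0, 0, 0], 0.05], [[0, 0, 0.1], [0, 0, 0], 0.05]]}}

```text
time_s: 13.4
tool_pos: [539.6, -75.0, 235.3]
orientation: [-0.0, 0.851, 0.526, -0.0]
force: [-0.8, 0.4, -7.4]
grip_width: 13.7
grasp_force: 58.0
```

Call:
{"method": "move_arm", "body": {"moves": [[[0, 0, 0.01], [0, 0, 0], 0.05], [[0, 0, 0.015], [0, 0, 0], 0.05], [[0, 0, 0.015], [0, 0, 0], 0.05], [[0, 0, 0.015], [0, 0, 0], 0.05], [[0, 0, 0.015], [0, 0, 0], 0.05]]}}

```text
time_s: 13.9
tool_pos: [539.3, -74.9, 240.1]
orientation: [-0.0, 0.851, 0.526, -0.0]
force: [0.2, 0.2, -7.4]
grip_width: 13.7
grasp_force: 58.0
```

Call:
{"method": "move_arm", "body": {"moves": [[[0, 0, 0], [0, 0, 0], 0.05], [[0, 0, 0], [0, 0, 0], 0.05], [[0, 0, 0], [0, 0, 0], 0.05], [[0, 0, 0], [0, 0, 0], 0.05], [[0, 0, 0], [0, 0, 0], 0.05]]}}

```text
time_s: 14.4
tool_pos: [539.6, -75.0, 240.6]
orientation: [0.0, 0.851, 0.526, -0.0]
force: [-0.9, 0.3, -7.6]
grip_width: 13.3
grasp_force: 58.0
```

Run:
```python
from h import *
q=manip.sense(); print(q['tool_pos'],q['orientation'],q['force'],q['wrist_torque'],q['dq'].round(4))
s=snap('side'); save(s,'side5.png',(190,90,330,250),3.7)
Q=cloud(s); print('base plate plane (z rel ~):')
sub=Q[90:250,190:330].reshape(-1,3)
z0=q['tool_pos'][2]-98.6+26
m=sub[(abs(sub[:,2]-z0)<7)&(np.hypot(sub[:,0]-539,sub[:,1]+75)<95)]
A=np.c_[m[:,:2]-[539,-75],np.ones(len(m))]; 
for _ in range(4):
    c=np.linalg.lstsq(A,m[:,2],rcond=None)[0]; r=abs(A@c-m[:,2])<2.5; A,m=A[r],m[r]
print(len(m),c,z0,'tilt deg',np.degrees(np.hypot(*c[:2])))
```

```text
[539.62533056 -75.04891339 240.63660383] [ 3.22729086e-06  8.50678348e-01  5.25686549e-01 -2.14869436e-05] [-0.8933986   0.27334764 -7.57674663] [-0.03259221  0.11812481  0.01619379] [-0.0017  0.0005 -0.0002  0.0002 -0.0007 -0.0009]
base plate plane (z rel ~):
393 [ 1.14178085e-03 -1.21432566e-02  1.67270260e+02] 168.0366038296592 tilt deg 0.69882613398602
```

View pics/side5.png

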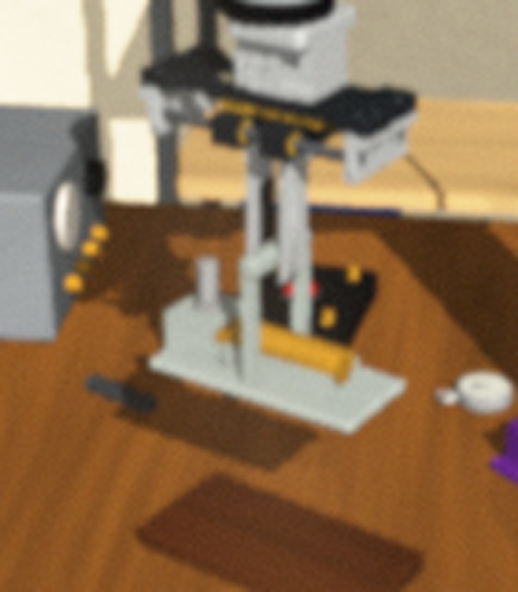

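The carrier hangs level (fitted tilt about 0.7°, within measuring error) and about 141 mm above the plinth. The pin, at crop (208,283), and the weight, at (290,345), are both in place. I'll hand in now.

```bash
python3 -c "
from plant import manip; print(manip.hand_in())"
```

```text
the job is handed in; nothing more can be done
None
```

The job is handed in: the lock pin is seated fully home, and the arm is holding the carrier by its handle, level and steady about 14 cm above the plinth, with the pin and weight in place and the eye bolt left in the block.

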